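# Fit the spacer collar and hold the sprung clamp slide open at the mark

## Robot

A 7-joint arm with a two-finger parallel gripper is mounted at the origin on a cart in front of the work surface, level with it; the furniture and walls round the work are solid. World frame = base frame: x ahead of the robot, y to its left, z up, the work surface at z = 0. Lengths are in m, angles in rad, forces in N, time in s.
With the tool pointing down it reaches from about 0.4 to 0.85 m from the base axis. Payload 10.4 kg.
Tool frame: the origin (TCP) lies midway between the tips of the shut fingers; the grasp point (between the pads) lies hold_point_z behind it (hold_point_z is the distance from the TCP to the grasp point, in m); z points along the fingers, y is the line along which they close (so a half turn about z gives the same grasp; the last joint's range is limited). The gripper opens to 87 mm and grips with 3 to 60 N. Pads are 19 mm wide; open, the fingers measure 117 mm over their backs; the gripper's body (75 mm by 190 mm) begins 51 mm behind the grasp point.
Start: joints at [-1.312, 0.332, -0.065, 1.46, 0.022, 1.35, -0.088], TCP at [0.174, 0.6, 0.201] pointing down, gripper open.
Joint ranges: [-2.6, 2.6], [-0.5, 2.12], [-1.47, 1.34], [0.16, 2.42], [-1.27, 4.41], [0.06, 2.06], [-2.6, 2.6]. Speed limits (rad/s): [2.22, 2.22, 2.79, 2.79, 3.14, 3.14, 3.14].

## Interface

Orientations are given as a unit quaternion [x, y, z, w].
In Python, from bench import * gives the robot as it stands. The module is installed in compiled form; this text tells all that it offers.
- The arm moves only by the tool drive_tool, never from a script. Its argument "increments" is a list of rows, each a list of 6 numbers: the shift along the tool's x, y, z scaled (see below), then the turn, a rotation vector about the tool's x, y, z scaled (see below). In form: [[dx, dy, dz, rx, ry, rz], ...]. A call has exactly 5 rows; each row is the pose to reach, as a shift and turn from the pose commanded when the call began, along the tool's axes at that moment; what a row does not reach only later rows make up. The controller multiplies each number of a shift by 300 mm and each number of a turn by pi/4 rad. A row lasts 1/12 s, in which the tool goes at most 41.7 mm and 7.16 degrees, less where a joint would pass 70% of its speed; a pose out of reach is approached as far as the arm can. A call with a number of a shift or a turn outside -1 to 1 is refused whole. A call with a gripper value outside its range is refused whole. "claw" is the closure, from 0 (fully open) to 1 (shut), set as the call begins (left out, the last holds). The fingers move at their own pace and stop on an object; "force" is the grip in N (left out, the last holds). Time passes only in rows, so rows that repeat a pose let the fingers close, or fill a call up. It gives the time, the measured TCP pose, the force, the opening and the grip force at its end, in the units of the state.
- read_state(): the state, without advancing time (a new reading comes with each control period).
- camera(name): name is "side" or "top"; returns the picture (480x640x3 uint8, blue, green, red); there is no depth.
- get_calibration(name): a dict with "K" (3x3 intrinsics, pixels), "position" and "rotation" of the camera in the world. Camera axes: x right, y down, z forward; pixel columns grow to the right and rows downward; lengths in m; the calibration is good to about 2 mm. A picture is of the moment at which its call begins. get_calibration takes no time and is no camera call.
- close_job(): hands the job in; it is judged then, once.
The state is a dict: "time": time; "joint_positions": joint angles; "joint_vel": joint speeds; "joint_torque": joint torques, N m; "ee_pos": TCP position; "eef_rot": TCP orientation; "ft_force": force on the tool from outside, world axes, zero at the start; "torque": the same for the moment, N m; "width": finger opening in m; "grip_force": force on a finger pad.
Only numpy, scipy, OpenCV 4.12 (cv2) and the standard library are available. Lean on these libraries where they do the work, as an engineer would, in place of code of your own. Each camera call takes 0.05 s, during which the arm holds its last target. There are 200 camera calls.

## Task

Get the clamping jig ready for a workpiece: take the large round collar out of the three-compartment parts tray, slip it over the jig's upright post so that it sits flat on the rest, and let go of it. Then pull the spring-return slide out by its black bar handle until its pointer stands beside the steel index clip on the side rail, and keep holding it there: the program finishes while the gripper is still holding the slide at the mark. Leave the other two parts in the tray and everything else on the bench where they are.

Things in the scene. Friction and masses are not known exactly. Their poses are not given: they have to be found in the camera images.
- large_collar: the large round steel collar: a ring 40 mm outer diameter, 22 mm high, bore 19 mm; lies flat in one compartment of the tray (which one varies). Origin: centre of its underside, z up its axis. 0.08 to 0.17 kg
- small_collar: small round steel collar, 28 mm outer diameter, 22 mm high, 10 mm bore; not wanted, stays in the tray. Origin: centre of its underside
- square_spacer: square steel spacer 34 x 34 x 22 mm with a round hole; not wanted, stays in the tray. Origin: centre of its underside
- parts_tray: fixed open grey plastic tray, 72 mm (its x) by 340 mm (its y), walls 22 mm high and 4 mm thick, floor 4 mm thick, split by two walls into three compartments in a row along its y, each about 64 x 108 mm, centres at tray y = -0.112, 0 and +0.112 m. Beside the large collar there is 30 to 38 mm of room for a finger on either side along the tray's y, only 6 to 18 mm along its x. Origin: centre of its underside
- jig: the fixed clamping jig: plywood base 245 x 124 x 12 mm. Origin on the underside of the base. Its +x points to the wooden fence at the far end, the slide is pulled along its -x, the side rail is along its -y edge. Along its x axis: fence at +96 to +112 mm (52 mm high), post at +55 mm, jaw face at +2 mm and handle at -40 mm when the slide is home, rear plate at -119 to -129 mm (46 mm high). Nothing but the handle (top at 98 mm) is higher than 68 mm
- post_base (a point): foot of the jig's upright steel post, on the flat top of the round aluminium rest (46 mm diameter), 38 mm above the bench, on the post's axis. The post is 14 mm in diameter and rises 30 mm above this point, its last 6 mm tapering to 8 mm. A seated collar has its underside centre here
- slide (a joint): travel of the spring-return slide in m: 0 = home (closed), grows as it is pulled along the jig's -x, stop at 0.060. The spring pulls it back home with about 5 N at 0 and 11 N at 0.05 and it closes by itself when released
- slide_handle (a point): centre of the black bar handle of the slide: a round bar 16 mm thick and 88 mm long along the jig's y, 90 mm above the bench, on two upright steel legs 60 mm apart; its middle is free from above, with 39 mm of free space under the bar and free space before and behind it. Moves with the slide
- slide_pointer (a point): tip of the small pointer on the slide's side facing the rail, 36 mm above the bench. Moves with the slide along the jig's -x
- index_clip: the mark: a dark steel saddle clip on the jig's side rail, 12 mm wide along the rail (its x, parallel to the jig's x), its place on the rail varies: 28 to 48 mm from the pointer of the closed slide. Origin: middle of its width, in line with the pointer to be set. The pointer is at the mark when its x in the clip's frame is 0, and within the clip's width at plus or minus 6 mm
- pencil_2: red pencil, 155 mm, a bystander lying between tray and jig
- offcut_8: dark wood offcut 44 x 50 x 30 mm, a bystander between tray and jig
- offcut_1: light wood offcut 60 x 90 x 46 mm, a bystander left of the jig
- chisel_3: chisel with wooden handle, 260 mm, a bystander left of the jig
Mind the look-alikes: they are no part of the job. Leave any pink look-alike of the large_collar alone.

How it is judged:
On the way:
1. the large collar sits flat on the rest, over the post, released, with the slide still home (horizontal distance between large_collar and post_base below 0.006 m and z of large_collar in the frame of post_base below 0.003 m and angle between large_collar's own z axis and vertical below 0.1 rad and contact force between the fingers and large_collar below 0.3 N and value of joint slide below 0.008 m), for 0.2 s.
At the end, for the whole second after the job is handed in: The gripper's fingers hold the slide (more than 2 N on it) with its pointer within the width of the index clip (6 mm either side of its middle) through the last second, and the large collar still sits flat over the post: within 6 mm of its axis, its underside within 3 mm of the rest (x of slide_pointer in the frame of index_clip between -0.006 and 0.006 m and contact force between the fingers and slide above 2 N and horizontal distance between large_collar and post_base below 0.006 m and z of large_collar in the frame of post_base below 0.003 m and angle between large_collar's own z axis and vertical below 0.1 rad); the arm keeps its last pose, push and grip.
It fails at once if a part not wanted was taken out of or thrown about in the tray (distance of any of small_collar, square_spacer from where it was at the start of the episode above 0.04 m).
It fails at once if a bystander was pushed away (distance of any of pencil_2, offcut_8, offcut_1, chisel_3 from where it was at the start of the episode above 0.04 m).
It also fails if it takes over 53 s, if anything falls off the work surface, if the arm or the gripper's body presses on something with over 40 N, if the wrist force passes 120 N, or if a joint passes its speed limit or range.

## Working session

There is one attempt and no reset: what is moved stays moved. The work goes in short steps, Python scripts to look and compute and a tool call to move; the robot and the scene stay as the last step left them, time stands still between calls to the robot, and variables do not carry over. Pictures are saved under pics/ and viewed, at most 10 in all, crops included, and the job is handed in when it is done.

Besides the shell and the picture viewer there is one more tool, called after ">>>" by a JSON object that holds its "fn" and its "kwargs". drive_tool: Moves the arm, as the interface text tells. Its arguments: {"type":"object","properties":{"increments":{"type":"array","items":{"type":"array","items":{"type":"number"}}},"claw":{"type":"number"},"force":{"type":"number"}},"required":["increments"]}

```bash
mkdir -p pics; python3 - <<'E'
from bench import *
import cv2
for n in("top","side"):
    cv2.imwrite(f"pics/{n}0.png",camera(n)); c=get_calibration(n); print(n,c)
print(read_state())
E
```

```text
top {'K': array([[444.35029156,   0.        , 319.74315192],
       [  0.        , 444.35029156, 239.11098992],
       [  0.        ,   0.        ,   1.        ]]), 'position': array([0.40033579, 0.12660825, 1.32754767]), 'rotation': array([ 0.70953187, -0.70220543,  0.04140675, -0.0419231 ])}
side {'K': array([[615.19341684,   0.        , 308.22928265],
       [  0.        , 615.19341684, 241.81603922],
       [  0.        ,   0.        ,   1.        ]]), 'position': array([ 0.04415101, -1.05544199,  0.84602236]), 'rotation': array([ 0.85217101, -0.18650699,  0.10168916, -0.47820395])}
{'time': 0.1, 'joint_positions': array([-1.31159393,  0.33279825, -0.0646652 ,  1.46087984,  0.02161841,
        1.34991316, -0.0884915 ]), 'joint_vel': array([ 0.00057116, -0.00061347,  0.00039136, -0.00147642, -0.00138905,
        0.00077819, -0.0007247 ]), 'joint_torque': array([ 1.31477726e-03, -6.24551582e+01,  2.45216279e-02, -3.90706801e+01,
       -6.14640838e-02,  3.64702614e-02,  7.11197117e-05]), 'ee_pos': array([0.17372887, 0.59996381, 0.19982921]), 'eef_rot': array([ 1.40435738e-01,  9.90089581e-01, -6.49820565e-04, -4.67811438e-05]), 'ft_force': array([ 0.426237  , -0.17701658,  0.63929039]), 'torque': array([ 0.00784763, -0.03175989, -0.00687117]), 'grip_force': 0.0, 'width': 0.08706861265268585}
```

View pics/top0.png

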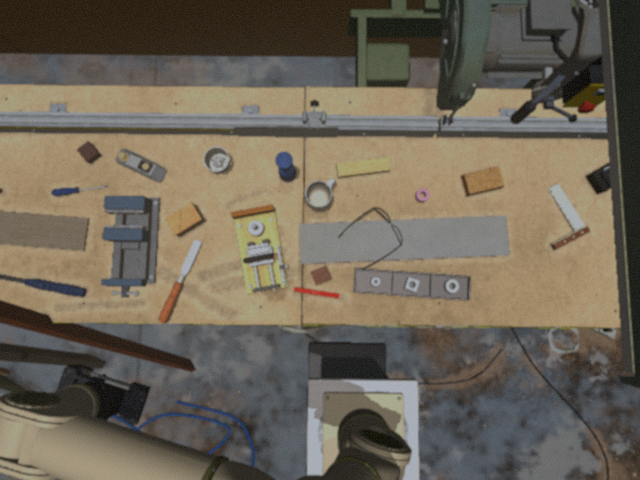

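View pics/side0.png

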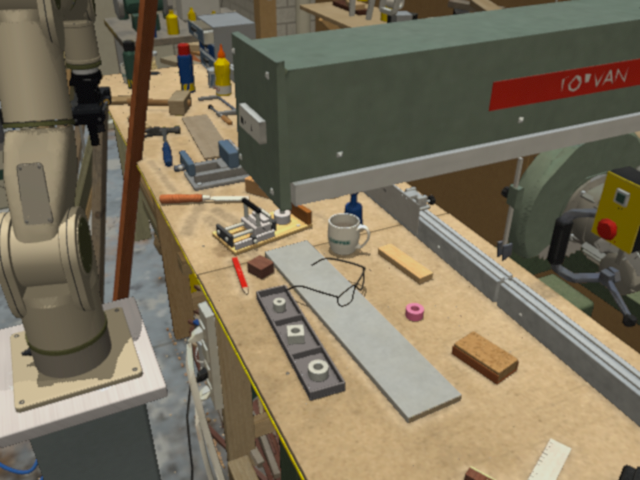

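The top view shows the tray with three parts: a small ring at (376,281), a square part at (413,284) and a large ring at (452,286). A pink ring lies at (422,196) outside the tray; it's the look-alike and stays put. The large ring at (452,286) fits the description: round, steel, widest and in the tray. The jig's post is near (256,228) and its handle near (258,254). I'll check these in enlarged crops.

```bash
python3 - <<'E'
import cv2,numpy as np
t=cv2.imread("pics/top0.png");s=cv2.imread("pics/side0.png")
a=cv2.resize(t[195:300,225:295],None,fx=5.6,fy=5.6,interpolation=cv2.INTER_CUBIC)
b=cv2.resize(t[262:304,350:475],None,fx=3.2,fy=3.2,interpolation=cv2.INTER_CUBIC)
c=cv2.resize(s[190:260,205:325],None,fx=3.33,fy=3.33,interpolation=cv2.INTER_CUBIC)
o=np.zeros((590,800,3),np.uint8)
o[:588,:392]=a; o[:b.shape[0],395:395+b.shape[1]]=b; o[200:200+c.shape[0],395:395+c.shape[1]]=c
cv2.imwrite("pics/crop0.png",o)
E
```

```text
(no output)
```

View pics/crop0.png

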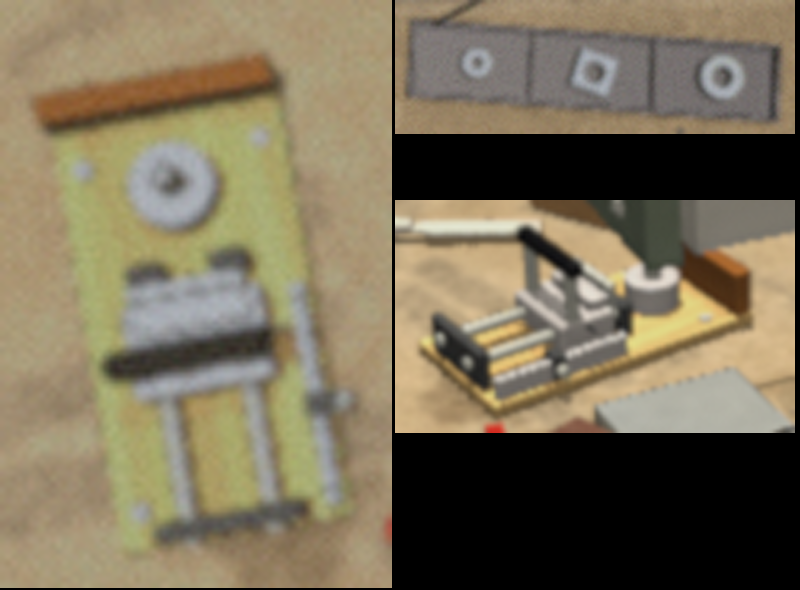

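The crops confirm the large collar at top (452.2,286.1), the widest plain ring. The rest disc is at about (255.9,228.2), the handle centre at about (258.6,258.2), and the clip on the right-hand rail at about (283,267). Next I'll turn these pixels into positions.

```bash
cat > h.py <<'E'
import numpy as np,cv2
from scipy.spatial.transform import Rotation as R
from bench import *
def ray(n,uv,z):
    c=get_calibration(n); d=R.from_quat(c["rotation"]).apply(np.linalg.solve(c["K"],[*uv,1])); p=c["position"]
    return p+d*(z-p[2])/d[2]
def proj(n,P):
    c=get_calibration(n); q=R.from_quat(c["rotation"]).inv().apply(np.atleast_2d(P)-c["position"]); q=q@c["K"].T
    return q[:,:2]/q[:,2:]
E
python3 - <<'E'
from h import *
np.set_printoptions(precision=4,suppress=True)
A=lambda x,y:(x/5.6+225-.5,y/5.6+195-.5); B=lambda x,y:((x-395)/3.2+350-.5,y/3.2+262-.5)
for n,p,z in [("rest",A(173,186),.038),("posttip",A(170,176),.068),("h1",A(105,368),.09),("h2",A(272,340),.09),("clip",A(325,402),.04),("pointer",A(287,342),.036),
 ("bl",A(125,548),.012),("br",A(350,515),.012),("fl",A(35,97),.052),("fr",A(270,58),.052),("fence l bot",A(45,128),.052),("fr b",A(278,85),.052),("collar",B(722,77),.026),("small",B(478,63),.026),
 ("t1",B(411,20),.022),("t2",B(777,46),.022),("t3",B(773,119),.022),("t4",B(405,96),.022)]:
    print(n,ray("top",p,z))
for n in("top","side"):
    print(n,proj(n,[read_state()["ee_pos"]]))
t=cv2.imread("pics/top0.png")
for (u,v),r,z in[((256,228),11,.038),((452,286),9,.026)]:
    g=cv2.cvtColor(t,cv2.COLOR_BGR2HSV); m=((g[...,2]>150)&(g[...,1]<50)).astype(np.uint8)
    yy,xx=np.mgrid[:480,:640]; m&=((xx-u)**2+(yy-v)**2<r*r).astype(np.uint8)
    cs,_=cv2.findContours(m,0,1); h=cv2.convexHull(np.vstack(cs)); print(cv2.minEnclosingCircle(h),cv2.fitEllipse(h)[:2]); c=cv2.fitEllipse(h)[0]; print(ray("top",c,z))
E
```

```text
rest [0.5848 0.3173 0.038 ]
posttip [0.5856 0.3146 0.068 ]
h1 [0.4855 0.341  0.09  ]
h2 [0.5003 0.2581 0.09  ]
clip [0.4725 0.2353 0.04  ]
pointer [0.5037 0.256  0.036 ]
bl [0.3963 0.3411 0.012 ]
br [0.4148 0.2233 0.012 ]
fl [0.6288 0.3883 0.052 ]
fr [0.6506 0.2666 0.052 ]
fence l bot [0.6125 0.3825 0.052 ]
fr b [0.6364 0.2621 0.052 ]
collar [ 0.4222 -0.2574  0.026 ]
small [ 0.4326 -0.0354  0.026 ]
t1 [0.4714 0.0254 0.022 ]
t2 [ 0.4511 -0.3097  0.022 ]
t3 [ 0.3847 -0.3041  0.022 ]
t4 [0.4021 0.0308 0.022 ]
top [[126.5649 382.4316]]
side [[ 99.6158 145.796 ]]
((255.1976776123047, 227.2906951904297), 7.914342880249023) ((254.88113403320312, 227.01980590820312), (14.414559364318848, 15.651126861572266))
[0.5868 0.3189 0.038 ]
((452.1400146484375, 285.69000244140625), 6.36845064163208) ((452.00567626953125, 285.6398010253906), (12.189287185668945, 12.507814407348633))
[ 0.422  -0.2584  0.026 ]
```

```bash
python3 - <<'E'
from h import *
s=cv2.imread("pics/side0.png")
a=cv2.resize(s[190:255,210:320],None,fx=7,fy=7,interpolation=cv2.INTER_CUBIC)
b=cv2.resize(s[345:390,290:345],None,fx=3,fy=3,interpolation=cv2.INTER_CUBIC)
o=np.zeros((595,770,3),np.uint8); o[:455]=a; o[458:458+b.shape[0],:b.shape[1]]=b
cv2.imwrite("pics/crop1.png",o)
print(proj("side",[[.422,-.258,.026],[.5855,.318,.038],[.4927,.2995,.09],[.4725,.2353,.04],[.5037,.256,.036],[.5855,.316,.068]]))
E
```

```text
[[317.01459418 366.27039032]
 [281.27945732 212.52556994]
 [250.52256515 205.37471786]
 [252.72226803 234.93327833]
 [261.33177274 229.96966129]
 [281.25143871 203.10198236]]
```

View pics/crop1.png

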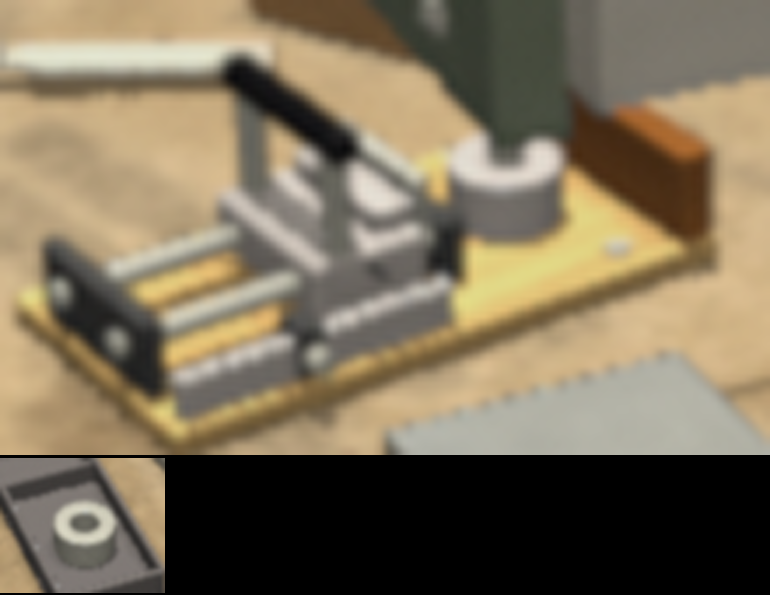

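```bash
cat >> h.py <<'E'
def tri(a,b):
    from scipy.optimize import least_squares
    f=lambda P:np.r_[proj("top",P)[0]-a,proj("side",P)[0]-b]
    s=least_squares(f,[.5,0,.05]); return s.x,s.fun
E
python3 - <<'E'
from h import *
np.set_printoptions(precision=4,suppress=True)
for n,a,b in[("beam top",(630,381),(234,35)),("beam top?",(607,381),(234,35)),("collar",(452,286),(317.8,365.8)),("rest",(255.4,227.6),(281.9,212.6)),("handle",(258.1,257.7),(251.1,204.5)),("clip",(282.5,266.3),(253.5,236))]: print(n,*tri(a,b))
s=read_state(); print(R.from_quat(s["eef_rot"]).as_matrix())
# yaw of tool y needed
E
```

```text
beam top [ 0.279  -0.3198  0.671 ] [ 0.2594 -0.7973 -0.7055  0.0655]
beam top? [ 0.283  -0.2929  0.6647] [ 1.5011 -4.6651 -4.2225  0.3671]
collar [ 0.4226 -0.2586  0.0273] [ 0.2012 -0.5593 -0.3873  0.058 ]
rest [0.586 0.317 0.038] [ 0.1082 -0.3094 -0.3023  0.0403]
handle [0.4935 0.2992 0.0925] [ 0.0944 -0.2888 -0.283   0.0269]
clip [0.4736 0.2354 0.0364] [ 0.1098 -0.3367 -0.3109  0.0293]
[[-0.9606  0.2781 -0.0003]
 [ 0.2781  0.9606 -0.0013]
 [-0.0001 -0.0013 -1.    ]]
```

```bash
python3 - <<'E'
from h import *
c=get_calibration("side");p=c["position"]
for uv in[(234,35),(290,75),(290,205),(240,170)]:
    d=R.from_quat(c["rotation"]).apply(np.linalg.solve(c["K"],[*uv,1])); print(uv,p+d*(.28-p[0])/d[0])
Rt=R.from_quat(read_state()["eef_rot"]).as_matrix(); e=read_state()["ee_pos"]
for P in([.4226,-.2586,.2],):print(Rt.T@(np.array(P)-e), e)
E
```

```text
(234, 35) [ 0.28       -0.31957071  0.6709724 ]
(290, 75) [ 0.28       -0.49263028  0.66784325]
(290, 205) [ 0.28       -0.48475675  0.51746917]
(240, 170) [ 0.28       -0.3063462   0.48627235]
[-0.47781085 -0.75548974  0.00085421] [0.17372887 0.59996381 0.19982921]
```

```bash
cat >> h.py <<'E'
def inc(P,yaw,frm=None,fyaw=None):
    """P target TCP, yaw: tool y=(-sin,cos) world; tool pointing down"""
    s=read_state(); e=s["ee_pos"] if frm is None else np.array(frm)
    T=lambda a:np.array([[-np.cos(a),-np.sin(a),0],[-np.sin(a),np.cos(a),0],[0,0,-1.]])
    M=R.from_quat(s["eef_rot"]).as_matrix() if fyaw is None else T(fyaw)
    d=M.T@(np.array(P)-e)/.3; r=R.from_matrix(M.T@T(yaw)).as_rotvec()/(np.pi/4)
    print(np.round(np.r_[d,r],3))
E
python3 - <<'E'
from h import *
T=-.0605
inc([.46,.32,.2],-.28)
inc([.46,.05,.2],-.17,[.46,.32,.2],-.28)
inc([.4226,-.2586,.2],T,[.46,.05,.2],-.17)
E
```

```text
[-1.176 -0.631  0.    -0.002  0.    -0.002]
[-0.249 -0.865  0.     0.     0.    -0.14 ]
[-0.051 -1.035  0.     0.     0.    -0.139]
```

>>> {"fn": "drive_tool", "kwargs": {"increments": [[-0.12,-0.06,0,0,0,0],[-0.24,-0.12,0,0,0,0],[-0.36,-0.18,0,0,0,0],[-0.48,-0.25,0,0,0,0],[-0.6,-0.32,0,0,0,0]], "claw": 0}}

```text
time: 0.52
ee_pos: [0.321, 0.4564, 0.2002]
eef_rot: [0.14, 0.99, -0.0, -0.0]
ft_force: [1.0, 0.0, -0.2]
width: 0.0871
grip_force: 0.0
```

>>> {"fn": "drive_tool", "kwargs": {"increments": [[-0.12,-0.06,0,0,0,0],[-0.24,-0.12,0,0,0,0],[-0.36,-0.18,0,0,0,0],[-0.48,-0.25,0,0,0,0],[-0.57,-0.31,0,0,0,0]]}}

```text
time: 0.93
ee_pos: [0.4605, 0.3181, 0.2004]
eef_rot: [0.142, 0.99, -0.0, 0.0]
ft_force: [0.7, 1.5, -0.7]
width: 0.0873
grip_force: 0.0
```

>>> {"fn": "drive_tool", "kwargs": {"increments": [[-0.02,-0.12,0,0,0,0],[-0.05,-0.24,0,0,0,0],[-0.09,-0.36,0,0,0,-0.03],[-0.14,-0.48,0,0,0,-0.06],[-0.17,-0.6,0,0,0,-0.09]]}}

```text
time: 1.35
ee_pos: [0.4573, 0.1319, 0.2003]
eef_rot: [0.105, 0.994, -0.0, -0.0]
ft_force: [0.9, -0.1, 0.1]
width: 0.0872
grip_force: 0.0
```

```bash
python3 - <<'E'
from h import *
inc([.4226,-.2586,.12],-.0605)
E
```

```text
[-0.159 -1.297  0.268 -0.    -0.    -0.191]
```

>>> {"fn": "drive_tool", "kwargs": {"increments": [[-0.01,-0.13,0,0,0,-0.04],[-0.03,-0.26,0,0,0,-0.08],[-0.05,-0.39,0,0,0,-0.12],[-0.07,-0.52,0,0,0,-0.16],[-0.09,-0.65,0,0,0,-0.19]]}}

```text
time: 1.77
ee_pos: [0.4421, -0.064, 0.2004]
eef_rot: [0.03, 1.0, 0.0, 0.0]
ft_force: [1.0, -0.2, 0.2]
width: 0.0871
grip_force: 0.0
```

```bash
python3 - <<'E'
from h import *
inc([.4226,-.2586,.12],-.0605)
E
```

```text
[ 0.026 -0.651  0.268  0.001  0.     0.   ]
```

>>> {"fn": "drive_tool", "kwargs": {"increments": [[0.006,-0.13,0.02,0,0,0],[0.012,-0.26,0.04,0,0,0],[0.018,-0.39,0.08,0,0,0],[0.022,-0.52,0.12,0,0,0],[0.026,-0.651,0.16,0,0,0]]}}

```text
time: 2.18
ee_pos: [0.4224, -0.2584, 0.1523]
eef_rot: [0.031, 1.0, 0.0, 0.001]
ft_force: [1.6, 1.4, -0.9]
width: 0.0868
grip_force: 0.0
```

>>> {"fn": "drive_tool", "kwargs": {"increments": [[0,0,0.1,0,0,0],[0,0,0.12,0,0,0],[0,0,0.12,0,0,0],[0,0,0.12,0,0,0],[0,0,0.12,0,0,0]]}}

```text
time: 2.6
ee_pos: [0.424, -0.2559, 0.1177]
eef_rot: [0.03, 1.0, 0.0, 0.001]
ft_force: [0.6, -0.1, 0.1]
width: 0.0872
grip_force: 0.0
```

```bash
python3 - <<'E'
from h import *
np.set_printoptions(precision=4,suppress=True)
inc([.4226,-.2586,.008],-.0605); print(read_state()["ee_pos"],read_state()["joint_positions"])
t=camera("top")[250:320,400:500];s=camera("side")[290:400,250:380]
o=np.zeros((500,800,3),np.uint8);a=cv2.resize(t,None,fx=4,fy=4,interpolation=2);b=cv2.resize(s,None,fx=3,fy=3,interpolation=2)
o[:280,:400]=a;o[:330,405:795]=b;cv2.imwrite("pics/c2.png",o)
E
```

```text
[ 0.005 -0.01   0.366  0.     0.002  0.001]
[ 0.424  -0.2559  0.1177] [-0.2793  0.1217  0.7878  1.9383 -0.0968  1.1178  2.0579]
```

View pics/c2.png

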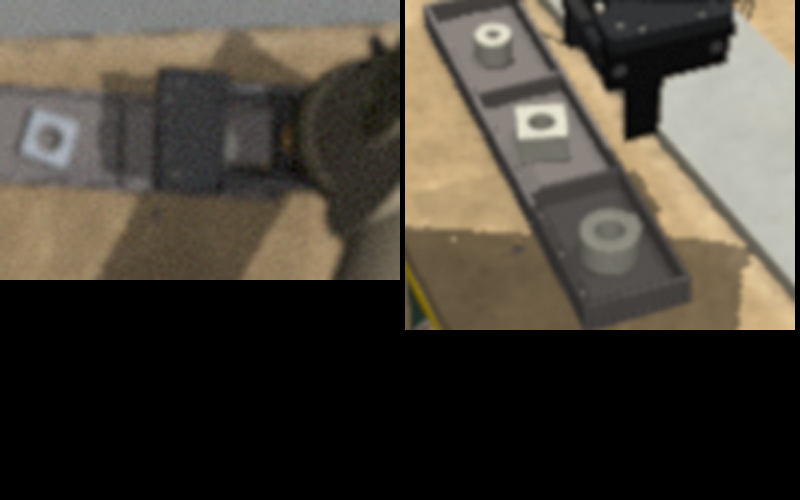

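The side crop shows the open fingers above and beyond the collar, which is at crop (610,228), and the way down is clear. I'll descend with the fingers straddling it along the tray's y.

>>> {"fn": "drive_tool", "kwargs": {"increments": [[0.005,-0.01,0.08,0,0,0],[0.005,-0.01,0.15,0,0,0],[0.005,-0.01,0.22,0,0,0],[0.005,-0.01,0.27,0,0,0],[0.005,-0.01,0.3,0,0,0]]}}

```text
time: 3.12
ee_pos: [0.4213, -0.2587, 0.0257]
eef_rot: [0.03, 1.0, 0.0, -0.0]
ft_force: [-0.1, -0.8, 0.2]
width: 0.0871
grip_force: 0.0
```

>>> {"fn": "drive_tool", "kwargs": {"increments": [[0,0,0.02,0,0,0],[0,0,0.035,0,0,0],[0,0,0.05,0,0,0],[0,0,0.06,0,0,0],[0,0,0.06,0,0,0]]}}

```text
time: 3.53
ee_pos: [0.4214, -0.2594, 0.0085]
eef_rot: [0.031, 1.0, 0.0, 0.0]
ft_force: [-0.1, 0.0, 0.1]
width: 0.0871
grip_force: 0.0
```

>>> {"fn": "drive_tool", "kwargs": {"increments": [[0,0,0,0,0,0],[0,0,0,0,0,0],[0,0,0,0,0,0],[0,0,0,0,0,0],[0,0,0,0,0,0]], "claw": 1, "force": 25}}

```text
time: 3.95
ee_pos: [0.4214, -0.2595, 0.0087]
eef_rot: [0.031, 1.0, 0.0, 0.0]
ft_force: [0.4, 0.2, -0.5]
width: 0.0615
grip_force: 0.0
```

>>> {"fn": "drive_tool", "kwargs": {"increments": [[0,0,0,0,0,0],[0,0,0,0,0,0],[0,0,0,0,0,0],[0,0,-0.02,0,0,0],[0,0,-0.05,0,0,0]]}}

```text
time: 4.37
ee_pos: [0.4207, -0.2594, 0.0235]
eef_rot: [0.031, 1.0, 0.0, -0.001]
ft_force: [0.2, 0.3, -0.1]
width: 0.0282
grip_force: 0.0
```

The width passed 40 mm without any grip, so I'll look.

```bash
python3 - <<'E'
from h import *
print(read_state()["width"],read_state()["grip_force"])
t=camera("top")[240:330,390:500];s=camera("side")[310:420,250:380]
o=np.zeros((500,800,3),np.uint8);a=cv2.resize(t,None,fx=3.5,fy=3.5,interpolation=2);b=cv2.resize(s,None,fx=3,fy=3,interpolation=2)
o[:a.shape[0],:a.shape[1]]=a;o[:330,405:795]=b;cv2.imwrite("pics/c3.png",o)
print(read_state()["width"],read_state()["grip_force"],proj("side",[read_state()["ee_pos"]]),proj("side",[[.4226,-.2586,.026]]))
E
```

```text
0.028150079176533657 0.0
0.020364070363769207 0.0 [[317.57096017 367.27823288]] [[317.43081128 366.37625155]]
```

View pics/c3.png

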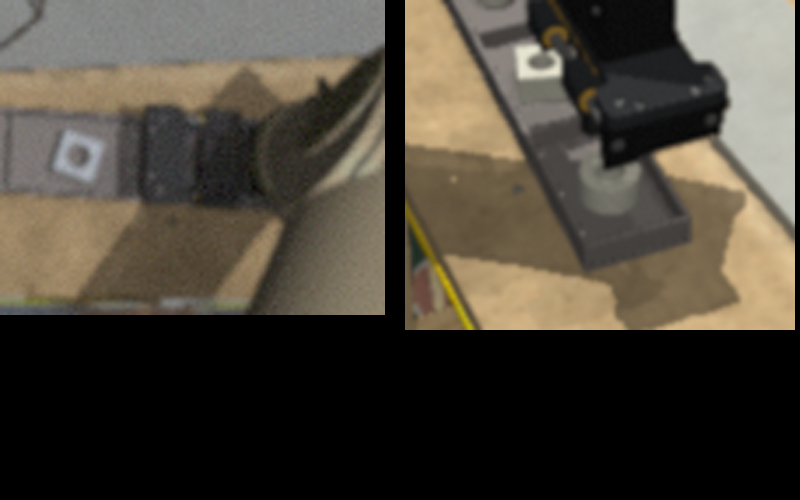

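The collar hasn't moved (crop (610,185)); I lifted before the fingers reached it. I'll raise, reopen, go back down and close for longer.

>>> {"fn": "drive_tool", "kwargs": {"increments": [[0,0,-0.05,0,0,0],[0,0,-0.1,0,0,0],[0,0,-0.1,0,0,0],[0,0,-0.1,0,0,0],[0,0,-0.1,0,0,0]]}}

```text
time: 4.88
ee_pos: [0.4213, -0.2592, 0.0532]
eef_rot: [0.031, 1.0, 0.0, 0.0]
ft_force: [-0.4, 0.5, -0.1]
width: 0.0008
grip_force: 0.0
```

>>> {"fn": "drive_tool", "kwargs": {"increments": [[0,0,0,0,0,0],[0,0,0,0,0,0],[0,0,0,0,0,0],[0,0,0,0,0,0],[0,0,0,0,0,0]], "claw": 0}}

```text
time: 5.3
ee_pos: [0.4212, -0.2595, 0.0533]
eef_rot: [0.031, 1.0, 0.0, -0.0]
ft_force: [0.4, -0.3, -0.4]
width: 0.0261
grip_force: 0.0
```

>>> {"fn": "drive_tool", "kwargs": {"increments": [[0,0,0,0,0,0],[0,0,0,0,0,0],[0,0,0,0,0,0],[0,0,0,0,0,0],[0,0,0,0,0,0]]}}

```text
time: 5.72
ee_pos: [0.4213, -0.2595, 0.0535]
eef_rot: [0.031, 1.0, 0.0, 0.0]
ft_force: [0.2, -0.8, 0.7]
width: 0.059
grip_force: 0.0
```

```bash
python3 - <<'E'
from h import *
inc([.4226,-.2586,.0065],-.0605); print(read_state())
E
```

```text
[-0.004  0.003  0.157  0.     0.    -0.002]
{'time': 5.7167, 'joint_positions': array([-0.23671179,  0.23026334,  0.77703218,  2.00067177, -0.19352365,
        0.98403462,  2.14395365]), 'joint_vel': array([ 0.00083781, -0.00025094,  0.0021645 ,  0.00115272, -0.00023367,
       -0.00020446, -0.00032316]), 'joint_torque': array([ 2.70951066e-03, -3.57242274e+01,  6.26892909e+00, -3.26449442e+01,
        7.36160134e-02,  4.60247579e-02,  2.46514282e-04]), 'ee_pos': array([ 0.42130587, -0.2595079 ,  0.05352553]), 'eef_rot': array([3.09345944e-02, 9.99521409e-01, 5.49011147e-05, 2.67948833e-05]), 'ft_force': array([ 0.21703231, -0.84557795,  0.65507884]), 'torque': array([ 0.02286285, -0.02934377,  0.01368531]), 'grip_force': 0.0, 'width': 0.059031234624367934}
```

>>> {"fn": "drive_tool", "kwargs": {"increments": [[-0.004,0.003,0,0,0,0],[-0.004,0.003,0,0,0,0],[-0.004,0.003,0.02,0,0,0],[-0.004,0.003,0.04,0,0,0],[-0.004,0.003,0.08,0,0,0]]}}

```text
time: 6.13
ee_pos: [0.4231, -0.2589, 0.0293]
eef_rot: [0.031, 1.0, -0.0, 0.001]
ft_force: [0.6, -0.0, 1.0]
width: 0.0852
grip_force: 0.0
```

>>> {"fn": "drive_tool", "kwargs": {"increments": [[0,0,0.03,0,0,0],[0,0,0.055,0,0,0],[0,0,0.07,0,0,0],[0,0,0.077,0,0,0],[0,0,0.077,0,0,0]]}}

```text
time: 6.55
ee_pos: [0.4222, -0.2587, 0.0059]
eef_rot: [0.031, 1.0, 0.0, -0.0]
ft_force: [-0.8, 0.3, -0.7]
width: 0.0872
grip_force: 0.0
```

>>> {"fn": "drive_tool", "kwargs": {"increments": [[0,0,0,0,0,0],[0,0,0,0,0,0],[0,0,0,0,0,0],[0,0,0,0,0,0],[0,0,0,0,0,0]], "claw": 1, "force": 25}}

```text
time: 6.97
ee_pos: [0.4227, -0.2587, 0.0066]
eef_rot: [0.031, 1.0, 0.0, 0.0]
ft_force: [0.6, -0.7, -0.3]
width: 0.0615
grip_force: 0.0
```

>>> {"fn": "drive_tool", "kwargs": {"increments": [[0,0,0,0,0,0],[0,0,0,0,0,0],[0,0,0,0,0,0],[0,0,0,0,0,0],[0,0,0,0,0,0]]}}

```text
time: 7.38
ee_pos: [0.4225, -0.2587, 0.0064]
eef_rot: [0.031, 1.0, 0.0, -0.0]
ft_force: [0.6, -0.0, -0.1]
width: 0.0283
grip_force: 0.0
```

```bash
python3 - <<'E'
from h import *
print(read_state()["width"],read_state()["grip_force"])
s=camera("side")[310:410,250:380]
cv2.imwrite("pics/c4.png",cv2.resize(s,None,fx=6,fy=6,interpolation=2))
s=read_state();print(s["width"],s["grip_force"])
e=s["ee_pos"]
print((proj("side",[e+[a,b,c] for a in(0,) for b in(-.03,0,.03) for c in (0,.05)])-[250,310])*6)
E
```

```text
0.02834541504488633 0.0
0.024406229729120554 0.0
[[444.80769445 444.62878939]
 [446.17135778 326.19815106]
 [404.32532061 383.9072781 ]
 [404.75433314 266.48680711]
 [365.39798449 325.51824465]
 [364.96320718 209.11953775]]
```

View pics/c4.png

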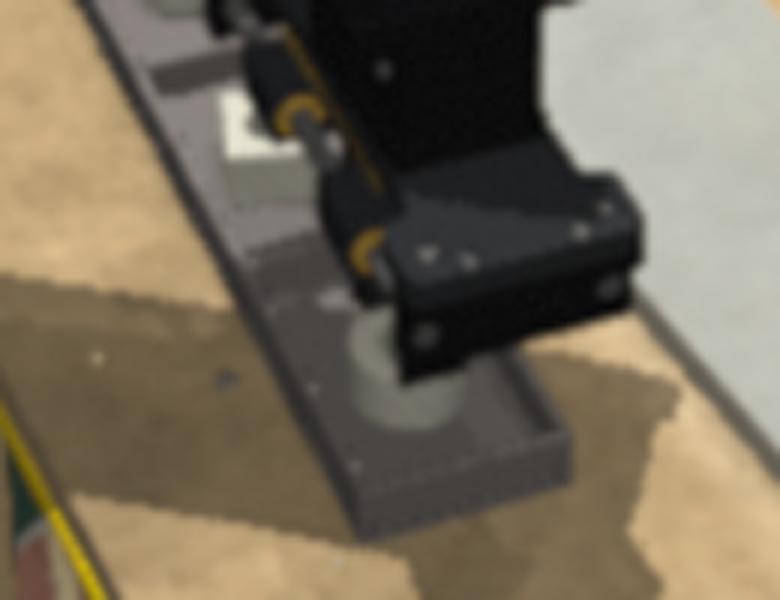

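```bash
python3 - <<'E'
from h import *
np.set_printoptions(precision=1,suppress=True)
e=read_state()["ee_pos"]
print((proj("side",[e+[a,-.095,c] for a in(-.037,.037) for c in (.05,.07,.09,.12)])-[250,310])*6)
e=np.array([.424,-.2559,.1177])
print(proj("side",[e,e+[0,-.05,0],e+[0,.05,0],e+[0,-.05,.05]]), "tip seen (329,335)")
E
```

```text
[[429.  502.8]
 [429.4 452.8]
 [429.9 401.7]
 [430.5 323.1]
 [652.3 426.7]
 [654.8 377.1]
 [657.4 326.5]
 [661.4 248.8]]
[[317.6 328.1]
 [329.6 344.4]
 [306.4 312.8]
 [330.  322.4]] tip seen (329,335)
```

The fingers close past 40 mm at the commanded height without touching anything. In c4 a finger edge at crop (440,372) suggests the tips are about 25–30 mm above the reported TCP while open, because the fingers swing. Fully open, they would also be wider than the compartment. So I'll raise, open partly to about 60 mm, and go lower in small steps while watching the force.

>>> {"fn": "drive_tool", "kwargs": {"increments": [[0,0,-0.05,0,0,0],[0,0,-0.12,0,0,0],[0,0,-0.15,0,0,0],[0,0,-0.15,0,0,0],[0,0,-0.15,0,0,0]], "claw": 0.3}}

```text
time: 7.85
ee_pos: [0.4229, -0.2585, 0.0513]
eef_rot: [0.031, 1.0, 0.0, 0.001]
ft_force: [0.0, 0.6, -0.3]
width: 0.0498
grip_force: 0.0
```

>>> {"fn": "drive_tool", "kwargs": {"increments": [[0,0,0,0,0,0],[0,0,0,0,0,0],[0,0,0,0,0,0],[0,0,0,0,0,0],[0,0,0,0,0,0]]}}

```text
time: 8.27
ee_pos: [0.4223, -0.2587, 0.051]
eef_rot: [0.031, 1.0, 0.0, -0.0]
ft_force: [0.3, 0.5, -0.2]
width: 0.0608
grip_force: 0.0
```

```bash
python3 - <<'E'
from h import *
s=read_state();e=s["ee_pos"];print(e,s["width"])
im=camera("side")[250:400,240:400]
cv2.imwrite("pics/c5.png",cv2.resize(im,None,fx=5,fy=4,interpolation=2))
print((proj("side",[e+[0,y,z] for y in(-.045,-.03,.03) for z in (0,.02,.04)])-[240,250])*[5,4])
E
```

```text
[ 0.42234012 -0.25865859  0.05104736] 0.06076933182530039
[[438.94508665 486.72769881]
 [439.5775358  454.1385549 ]
 [440.22186726 420.93713348]
 [421.20285074 466.16757151]
 [421.66537605 433.72422231]
 [422.13650099 400.67766193]
 [353.70843082 387.9534235 ]
 [353.5555704  356.10006947]
 [353.3999812  323.67808415]]
```

View pics/c5.png

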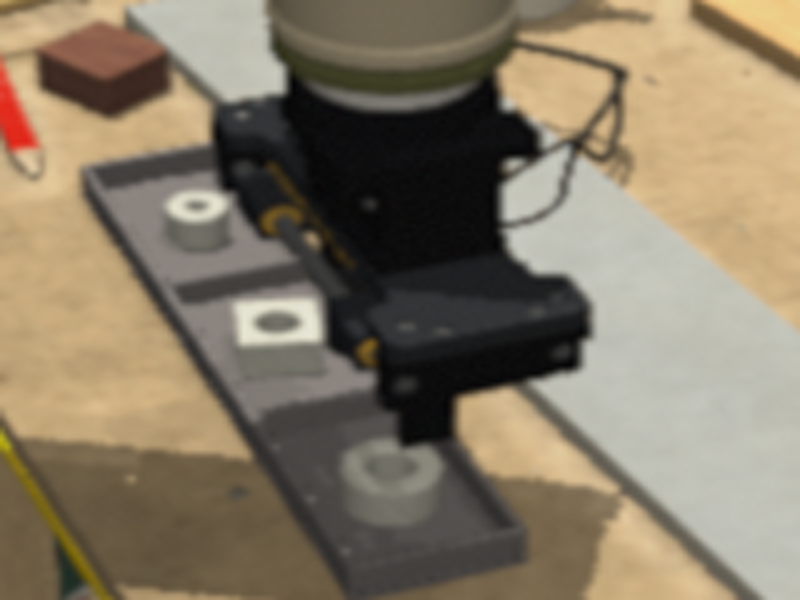

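The near fingertip is at crop (427,441). For the reported TCP it should be near v=474, so the tips are really about 20 mm above it. The collar is centred between the fingers and in line. I'll go about 20 mm lower, in steps, checking the force.

>>> {"fn": "drive_tool", "kwargs": {"increments": [[0,0,0.04,0,0,0],[0,0,0.08,0,0,0],[0,0,0.12,0,0,0],[0,0,0.15,0,0,0],[0,0,0.15,0,0,0]]}}

```text
time: 8.73
ee_pos: [0.4209, -0.2581, 0.0039]
eef_rot: [0.031, 1.0, 0.0, -0.002]
ft_force: [-1.5, 0.1, -0.4]
width: 0.0608
grip_force: 0.0
```

>>> {"fn": "drive_tool", "kwargs": {"increments": [[0,0,0.01,0,0,0],[0,0,0.02,0,0,0],[0,0,0.03,0,0,0],[0,0,0.035,0,0,0],[0,0,0.035,0,0,0]]}}

```text
time: 9.15
ee_pos: [0.4225, -0.2586, -0.0042]
eef_rot: [0.031, 1.0, 0.0, -0.0]
ft_force: [0.6, -0.8, 1.0]
width: 0.0606
grip_force: 0.0
```

>>> {"fn": "drive_tool", "kwargs": {"increments": [[0,0,0.005,0,0,0],[0,0,0.01,0,0,0],[0,0,0.015,0,0,0],[0,0,0.015,0,0,0],[0,0,0.015,0,0,0]], "claw": 1, "force": 25}}

```text
time: 9.57
ee_pos: [0.4224, -0.2586, -0.0087]
eef_rot: [0.031, 1.0, 0.0, -0.0]
ft_force: [-0.9, -0.3, -1.4]
width: 0.0395
grip_force: 25.0
```

>>> {"fn": "drive_tool", "kwargs": {"increments": [[0,0,0,0,0,0],[0,0,0,0,0,0],[0,0,0,0,0,0],[0,0,0,0,0,0],[0,0,0,0,0,0]]}}

```text
time: 9.98
ee_pos: [0.4226, -0.2587, -0.0086]
eef_rot: [0.031, 1.0, 0.0, 0.0]
ft_force: [0.3, 0.1, -1.8]
width: 0.0394
grip_force: 25.0
```

Gripped at 39.4 mm with 25 N. I'll lift and check.

>>> {"fn": "drive_tool", "kwargs": {"increments": [[0,0,-0.08,0,0,0],[0,0,-0.18,0,0,0],[0,0,-0.3,0,0,0],[0,0,-0.4,0,0,0],[0,0,-0.48,0,0,0]]}}

```text
time: 10.4
ee_pos: [0.4228, -0.2592, 0.1378]
eef_rot: [0.031, 1.0, -0.0, 0.001]
ft_force: [0.4, -0.3, -2.0]
width: 0.0391
grip_force: 25.0
```

```bash
python3 - <<'E'
from h import *
s=read_state(); print(s["ee_pos"],s["joint_positions"])
inc([.45,-.02,.135],-.06)
inc([.54,.16,.135],.05,[.45,-.02,.135],-.06)
inc([.5863,.3165,.135],.176,[.54,.16,.135],.05)
E
```

```text
[ 0.42281086 -0.2592136   0.13779282] [-0.30580358  0.09603165  0.8158878   1.91455538 -0.07686779  1.16045142
  2.04659785]
[-0.041  0.801  0.009 -0.     0.002 -0.003]
[-0.263  0.617  0.     0.     0.    -0.14 ]
[-0.18   0.513  0.     0.     0.    -0.16 ]
```

>>> {"fn": "drive_tool", "kwargs": {"increments": [[-0.005,0.1,0,0,0,0],[-0.01,0.22,0,0,0,0],[-0.02,0.35,0,0,0,0],[-0.03,0.48,0,0,0,0],[-0.035,0.61,0,0,0,0]]}}

```text
time: 10.82
ee_pos: [0.4443, -0.075, 0.1357]
eef_rot: [0.031, 1.0, 0.0, 0.0]
ft_force: [1.5, 0.1, -1.3]
width: 0.0394
grip_force: 25.0
```

>>> {"fn": "drive_tool", "kwargs": {"increments": [[-0.03,0.12,0,0,0,-0.02],[-0.08,0.24,0,0,0,-0.04],[-0.13,0.35,0,0,0,-0.06],[-0.18,0.46,0,0,0,-0.08],[-0.23,0.57,0,0,0,-0.12]]}}

```text
time: 11.23
ee_pos: [0.5242, 0.0916, 0.1353]
eef_rot: [-0.017, 1.0, 0.0, -0.0]
ft_force: [0.2, -0.2, -1.0]
width: 0.0393
grip_force: 25.0
```

```bash
python3 - <<'E'
from h import *
s=read_state(); print(s["ee_pos"],s["joint_positions"])
inc([.5863,.3165,.11],.176)
E
```

```text
[0.52422874 0.09156754 0.13532872] [-0.68721269  0.17957523  0.47869329  1.81579441 -0.09009509  1.16748797
  1.42420384]
[-0.232  0.742  0.085  0.001 -0.    -0.182]
```

>>> {"fn": "drive_tool", "kwargs": {"increments": [[-0.04,0.12,0,0,0,-0.04],[-0.08,0.25,0,0,0,-0.08],[-0.12,0.37,0,0,0,-0.12],[-0.16,0.5,0,0,0,-0.16],[-0.2,0.62,0.03,0,0,-0.182]]}}

```text
time: 11.65
ee_pos: [0.5787, 0.2804, 0.1277]
eef_rot: [-0.089, 0.996, 0.001, 0.001]
ft_force: [1.0, 0.4, -0.5]
width: 0.0396
grip_force: 25.0
```

>>> {"fn": "drive_tool", "kwargs": {"increments": [[-0.01,0.08,0.02,0,0,0],[-0.01,0.12,0.05,0,0,0],[-0.01,0.12,0.05,0,0,0],[-0.01,0.12,0.05,0,0,0],[-0.01,0.12,0.05,0,0,0]]}}

```text
time: 12.07
ee_pos: [0.575, 0.3114, 0.1118]
eef_rot: [-0.086, 0.996, -0.0, 0.0]
ft_force: [-0.2, -0.3, -1.1]
width: 0.0393
grip_force: 25.0
```

```bash
python3 - <<'E'
from h import *
s=read_state(); print(s["ee_pos"],s["joint_positions"],s["width"])
inc([.5863,.3165,.08],.176)
im=camera("side")[150:260,210:330]
cv2.imwrite("pics/c6.png",cv2.resize(im,None,fx=5,fy=5,interpolation=2))
e=s["ee_pos"]
print((proj("side",[e+[0,0,.0127],e+[0,0,.0347],[.5863,.3165,.038],[.5863,.3165,.068]])-[210,150]+.5)*5)
E
```

```text
[0.57502881 0.31141189 0.11179094] [-0.83397027  0.46568238  0.3597424   1.50580163 -0.16926777  1.20099144
  1.29589047] 0.039347209834099686
[-0.04   0.01   0.106 -0.001  0.    -0.004]
[[340.7451083  180.93353359]
 [339.4449558  143.17447624]
 [361.30109502 316.02763992]
 [359.77385018 267.3238835 ]]
```

View pics/c6.png

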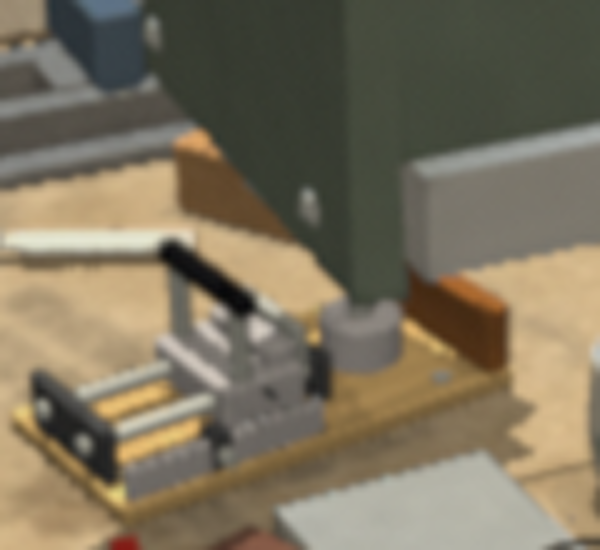

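The rest is at crop (362,317), within a pixel of the prediction (361,316). The saw beam hides the gripper in this view, so I'll work from the measured pose and the force.

>>> {"fn": "drive_tool", "kwargs": {"increments": [[-0.04,0.01,0.02,0,0,0],[-0.04,0.01,0.06,0,0,0],[-0.04,0.01,0.1,0,0,0],[-0.04,0.01,0.106,0,0,0],[-0.04,0.01,0.106,0,0,0]]}}

```text
time: 12.53
ee_pos: [0.5847, 0.3175, 0.0782]
eef_rot: [-0.087, 0.996, -0.001, -0.001]
ft_force: [-0.0, 0.2, -1.6]
width: 0.0396
grip_force: 25.0
```

```bash
python3 - <<'E'
from h import *
inc([.5863,.3165,.06],.176);print(read_state()["ee_pos"])
E
```

```text
[-0.005 -0.004  0.061 -0.001 -0.003 -0.002]
[0.58465789 0.31748298 0.07818626]
```

>>> {"fn": "drive_tool", "kwargs": {"increments": [[-0.004,-0.003,0.02,0,0,0],[-0.004,-0.003,0.04,0,0,0],[-0.004,-0.003,0.055,0,0,0],[-0.004,-0.003,0.061,0,0,0],[-0.004,-0.003,0.061,0,0,0]]}}

```text
time: 12.95
ee_pos: [0.5867, 0.3177, 0.0607]
eef_rot: [-0.088, 0.996, -0.0, -0.0]
ft_force: [-0.8, -0.7, -1.3]
width: 0.0389
grip_force: 25.0
```

>>> {"fn": "drive_tool", "kwargs": {"increments": [[0,0,0.005,0,0,0],[0,0,0.012,0,0,0],[0,0,0.019,0,0,0],[0,0,0.026,0,0,0],[0,0,0.026,0,0,0]]}}

```text
time: 13.37
ee_pos: [0.5868, 0.3179, 0.053]
eef_rot: [-0.088, 0.996, -0.0, -0.0]
ft_force: [-1.0, 0.1, -1.8]
width: 0.0394
grip_force: 25.0
```

>>> {"fn": "drive_tool", "kwargs": {"increments": [[0,0,0.005,0,0,0],[0,0,0.011,0,0,0],[0,0,0.017,0,0,0],[0,0,0.022,0,0,0],[0,0,0.022,0,0,0]]}}

```text
time: 13.78
ee_pos: [0.5869, 0.3178, 0.0465]
eef_rot: [-0.088, 0.996, -0.0, -0.0]
ft_force: [0.1, 0.3, -1.3]
width: 0.0394
grip_force: 25.0
```

>>> {"fn": "drive_tool", "kwargs": {"increments": [[0,0,0.005,0,0,0],[0,0,0.012,0,0,0],[0,0,0.019,0,0,0],[0,0,0.022,0,0,0],[0,0,0.022,0,0,0]]}}

```text
time: 14.2
ee_pos: [0.5869, 0.3178, 0.04]
eef_rot: [-0.088, 0.996, -0.0, -0.0]
ft_force: [-0.1, -0.1, -0.5]
width: 0.0394
grip_force: 25.0
```

The collar is about 15 mm down the post with no side force.

>>> {"fn": "drive_tool", "kwargs": {"increments": [[0,0,0.008,0,0,0],[0,0,0.018,0,0,0],[0,0,0.028,0,0,0],[0,0,0.038,0,0,0],[0,0,0.038,0,0,0]]}}

```text
time: 14.62
ee_pos: [0.5866, 0.3177, 0.028]
eef_rot: [-0.088, 0.996, -0.0, -0.001]
ft_force: [-0.6, 0.1, -0.9]
width: 0.0394
grip_force: 25.0
```

>>> {"fn": "drive_tool", "kwargs": {"increments": [[0,0,0.003,0,0,0],[0,0,0.006,0,0,0],[0,0,0.009,0,0,0],[0,0,0.012,0,0,0],[0,0,0.012,0,0,0]]}}

```text
time: 15.03
ee_pos: [0.5871, 0.3179, 0.0253]
eef_rot: [-0.088, 0.996, 0.0, 0.0]
ft_force: [-0.3, -0.0, -1.5]
width: 0.0396
grip_force: 25.0
```

>>> {"fn": "drive_tool", "kwargs": {"increments": [[0,0,0.002,0,0,0],[0,0,0.004,0,0,0],[0,0,0.006,0,0,0],[0,0,0.006,0,0,0],[0,0,0.006,0,0,0]]}}

```text
time: 15.45
ee_pos: [0.5872, 0.318, 0.0251]
eef_rot: [-0.087, 0.996, 0.0, 0.0]
ft_force: [-5.4, -3.3, 11.5]
width: 0.0388
grip_force: 25.0
```

Seated, with 11.5 N upward at the expected height. Release.

>>> {"fn": "drive_tool", "kwargs": {"increments": [[0,0,-0.003,0,0,0],[0,0,-0.003,0,0,0],[0,0,-0.003,0,0,0],[0,0,-0.003,0,0,0],[0,0,-0.003,0,0,0]], "claw": 0.3}}

```text
time: 15.87
ee_pos: [0.587, 0.3179, 0.0243]
eef_rot: [-0.088, 0.996, 0.0, -0.0]
ft_force: [-0.6, 0.2, -0.7]
width: 0.0592
grip_force: 0.0
```

>>> {"fn": "drive_tool", "kwargs": {"increments": [[0,0,0,0,0,0],[0,0,0,0,0,0],[0,0,0,0,0,0],[0,0,0,0,0,0],[0,0,0,0,0,0]]}}

```text
time: 16.28
ee_pos: [0.587, 0.3179, 0.0244]
eef_rot: [-0.088, 0.996, 0.0, -0.0]
ft_force: [-0.5, -0.0, -0.9]
width: 0.0608
grip_force: 0.0
```

>>> {"fn": "drive_tool", "kwargs": {"increments": [[0,0,-0.05,0,0,0],[0,0,-0.14,0,0,0],[0,0,-0.24,0,0,0],[0,0,-0.34,0,0,0],[0,0,-0.4,0,0,0]]}}

```text
time: 16.7
ee_pos: [0.5881, 0.3182, 0.1481]
eef_rot: [-0.087, 0.996, 0.001, 0.002]
ft_force: [0.2, 0.5, 0.6]
width: 0.0609
grip_force: 0.0
```

```bash
python3 - <<'E'
from h import *
s=read_state();print(s["ee_pos"],s["joint_positions"])
inc([.4935,.2995,.15],.176-np.pi/2)
inc([.4935,.2995,.15],.176+np.pi/2)
E
```

```text
[0.58807768 0.31823427 0.14808356] [-0.82774093  0.46776886  0.36571922  1.42464593 -0.16962783  1.27656063
  1.29654462]
[ 0.321 -0.007 -0.007  0.005  0.002  1.999]
[ 3.210e-01 -7.000e-03 -7.000e-03 -2.000e-03  5.000e-03 -2.001e+00]
```

Released cleanly. Now I'll turn −90° about the tool axis, since joint 7 has room that way, and move over the handle.

>>> {"fn": "drive_tool", "kwargs": {"increments": [[0.06,0,0,0,0,-0.14],[0.12,0,0,0,0,-0.28],[0.2,0,0,0,0,-0.42],[0.27,0,0,0,0,-0.56],[0.32,-0.007,0,0,0,-0.7]]}}

```text
time: 17.12
ee_pos: [0.4911, 0.2993, 0.1445]
eef_rot: [-0.358, 0.934, 0.0, -0.0]
ft_force: [-0.3, 0.4, -0.3]
width: 0.0609
grip_force: 0.0
```

>>> {"fn": "drive_tool", "kwargs": {"increments": [[0,0,0,0,0,-0.14],[0,0,0,0,0,-0.28],[0,0,0,0,0,-0.42],[0,0,0,0,0,-0.56],[0,0,0,0,0,-0.7]]}}

```text
time: 17.53
ee_pos: [0.4929, 0.299, 0.1446]
eef_rot: [-0.597, 0.802, 0.0, 0.0]
ft_force: [-0.6, 0.5, 0.6]
width: 0.0608
grip_force: 0.0
```

```bash
python3 - <<'E'
from h import *
s=read_state();print(s["ee_pos"],s["joint_positions"])
inc([.4935,.2995,.15],.176+np.pi/2)
E
```

```text
[0.4928688  0.29904729 0.14456429] [-0.79277971  0.26074924  0.19841698  1.67928455 -0.05452138  1.20672233
  2.26954174]
[-0.002 -0.002 -0.018 -0.     0.    -0.594]
```

Joint 7 actually grows with negative rz and would get near its limit of 2.6. I'll turn the other way, using the equivalent half-turn grasp.

>>> {"fn": "drive_tool", "kwargs": {"increments": [[0,0,-0.02,0,0,0.14],[0,0,-0.02,0,0,0.28],[0,0,-0.02,0,0,0.42],[0,0,-0.02,0,0,0.56],[0,0,-0.02,0,0,0.7]]}}

```text
time: 17.95
ee_pos: [0.4929, 0.299, 0.1505]
eef_rot: [-0.352, 0.936, 0.0, 0.0]
ft_force: [-0.6, 0.1, 0.0]
width: 0.0608
grip_force: 0.0
```

>>> {"fn": "drive_tool", "kwargs": {"increments": [[0,0,0,0,0,0.14],[0,0,0,0,0,0.28],[0,0,0,0,0,0.42],[0,0,0,0,0,0.56],[0,0,0,0,0,0.7]]}}

```text
time: 18.37
ee_pos: [0.4929, 0.299, 0.1505]
eef_rot: [-0.085, 0.996, 0.0, 0.0]
ft_force: [-0.7, 0.3, 1.1]
width: 0.0609
grip_force: 0.0
```

>>> {"fn": "drive_tool", "kwargs": {"increments": [[0,0,0,0,0,0.14],[0,0,0,0,0,0.28],[0,0,0,0,0,0.42],[0,0,0,0,0,0.56],[0,0,0,0,0,0.7]]}}

```text
time: 18.78
ee_pos: [0.4929, 0.2991, 0.1505]
eef_rot: [0.189, 0.982, 0.0, 0.0]
ft_force: [-0.3, -0.3, 0.5]
width: 0.0609
grip_force: 0.0
```

>>> {"fn": "drive_tool", "kwargs": {"increments": [[0,0,0,0,0,0.14],[0,0,0,0,0,0.28],[0,0,0,0,0,0.42],[0,0,0,0,0,0.56],[0,0,0,0,0,0.7]]}}

```text
time: 19.2
ee_pos: [0.4929, 0.299, 0.1505]
eef_rot: [0.448, 0.894, 0.0, -0.0]
ft_force: [0.7, 1.1, 0.3]
width: 0.0607
grip_force: 0.0
```

```bash
python3 - <<'E'
from h import *
s=read_state();print(s["ee_pos"],s["joint_positions"])
inc([.4935,.2995,.12],.176-np.pi/2)
E
```

```text
[0.49290489 0.29903574 0.1505487 ] [-1.02370146  0.26991077  0.47439253  1.68433792 -0.13028399  1.21849404
  0.12204723]
[ 0.     0.002  0.102  0.    -0.     0.592]
```

>>> {"fn": "drive_tool", "kwargs": {"increments": [[0,0.002,0,0,0,0.14],[0,0.002,0,0,0,0.28],[0,0.002,0,0,0,0.42],[0,0.002,0.05,0,0,0.56],[0,0.002,0.1,0,0,0.592]]}}

```text
time: 19.62
ee_pos: [0.494, 0.2999, 0.1209]
eef_rot: [0.643, 0.766, 0.001, 0.0]
ft_force: [0.1, 0.5, -0.1]
width: 0.0612
grip_force: 0.0
```

>>> {"fn": "drive_tool", "kwargs": {"increments": [[0,0,0.06,0,0,0],[0,0,0.12,0,0,0],[0,0,0.17,0,0,0],[0,0,0.2,0,0,0],[0,0,0.2,0,0,0]]}}

```text
time: 20.03
ee_pos: [0.4923, 0.2988, 0.0587]
eef_rot: [0.64, 0.768, -0.001, -0.0]
ft_force: [-0.5, 0.1, -0.3]
width: 0.0609
grip_force: 0.0
```

```bash
python3 - <<'E'
from h import *
s=read_state();print(s["ee_pos"],s["joint_positions"])
inc([.4935,.2995,.058],.176-np.pi/2)
E
```

```text
[0.49232398 0.29876743 0.05866584] [-1.047876    0.37630172  0.51236152  1.7774052  -0.20931497  1.04511937
 -0.2776088 ]
[ 0.002  0.004  0.002 -0.003  0.002  0.007]
```

Close on the bar with 45 N.

>>> {"fn": "drive_tool", "kwargs": {"increments": [[0,0,0,0,0,0],[0,0,0,0,0,0],[0,0,0,0,0,0],[0,0,0,0,0,0],[0,0,0,0,0,0]], "claw": 1, "force": 45}}

```text
time: 20.45
ee_pos: [0.4937, 0.2997, 0.0611]
eef_rot: [0.64, 0.768, 0.001, -0.0]
ft_force: [-0.4, 0.7, 0.7]
width: 0.0355
grip_force: 0.0
```

>>> {"fn": "drive_tool", "kwargs": {"increments": [[0,0,0,0,0,0],[0,0,0,0,0,0],[0,0,0,0,0,0],[0,0,0,0,0,0],[0,0,0,0,0,0]]}}

```text
time: 20.87
ee_pos: [0.4938, 0.2996, 0.0606]
eef_rot: [0.64, 0.768, 0.0, 0.0]
ft_force: [2.2, 1.3, -1.4]
width: 0.0149
grip_force: 45.0
```

```bash
python3 - <<'E'
from h import *
np.set_printoptions(precision=4,suppress=True)
s=read_state();e=s["ee_pos"];print(e,s["width"],s["grip_force"],s["ft_force"])
j=np.array([np.cos(.176),np.sin(.176),0]);print("unit pull in tool",R.from_quat(s["eef_rot"]).as_matrix().T@(-j))
cv2.imwrite("pics/s_home.png",camera("side"));cv2.imwrite("pics/t_home.png",camera("top"))
s0=cv2.imread("pics/side0.png");h=cv2.imread("pics/s_home.png")
# pixel rates along rail
for P in([.5037,.256,.036],[.4736,.2354,.0364],[.4736,.2354,.04]): print(proj("side",[P,np.array(P)-.034*j]))
E
```

```text
[0.4938 0.2996 0.0606] 0.01493317568500419 44.98715937137604 [ 2.1934  1.2935 -1.3534]
unit pull in tool [ 0.0057 -1.     -0.0009]
[[261.3318 229.9697]
 [250.0009 233.8014]]
[[253.1861 236.0284]
 [241.575  239.9897]]
[[253.1133 234.822 ]
 [241.4874 238.7754]]
```

The bar is held at 14.9 mm and 45 N. My estimate of pointer to clip is about 33 mm, so I'll pull that far and then check with the last picture.

>>> {"fn": "drive_tool", "kwargs": {"increments": [[0,-0.015,0,0,0,0],[0,-0.03,0,0,0,0],[0,-0.045,0,0,0,0],[0,-0.06,0,0,0,0],[0,-0.075,0,0,0,0]]}}

```text
time: 21.38
ee_pos: [0.4723, 0.2953, 0.0606]
eef_rot: [0.64, 0.768, 0.001, 0.001]
ft_force: [7.2, 1.6, -4.4]
width: 0.0148
grip_force: 45.0
```

>>> {"fn": "drive_tool", "kwargs": {"increments": [[0,-0.015,0,0,0,0],[0,-0.025,0,0,0,0],[0,-0.035,0,0,0,0],[0,-0.035,0,0,0,0],[0,-0.035,0,0,0,0]]}}

```text
time: 21.8
ee_pos: [0.4622, 0.2932, 0.0606]
eef_rot: [0.64, 0.768, 0.001, 0.001]
ft_force: [7.8, 1.0, -5.5]
width: 0.0148
grip_force: 45.0
```

```bash
python3 - <<'E'
from h import *
np.set_printoptions(precision=4,suppress=True)
s=read_state();e=s["ee_pos"];j=np.array([np.cos(.176),np.sin(.176),0])
print(e,s["width"],s["grip_force"],s["ft_force"],"pulled",-(e-[.4938,.2996,.0606])@j)
S0=cv2.imread("pics/side0.png");T0=cv2.imread("pics/top0.png");S=camera("side");T=camera("top")
cv2.imwrite("pics/s2.png",S);cv2.imwrite("pics/t2.png",T)
z=lambda i,f:cv2.resize(i,None,fx=f,fy=f,interpolation=cv2.INTER_CUBIC)
o=np.zeros((600,800,3),np.uint8)
a=z(S0[215:250,230:280],8);b=z(S[215:250,230:280],8);c=z(T0[240:275,260:295],9);d=z(T[240:275,260:295],9)
o[:280,:400]=a;o[:280,400:800]=b;o[283:598,:315]=c;o[283:598,400:715]=d
cv2.imwrite("pics/c7.png",o)
E
```

```text
[0.4622 0.2932 0.0606] 0.014804569636323286 44.99064266681671 [ 7.7946  0.993  -5.504 ] pulled 0.03221478678142884
```

View pics/c7.png

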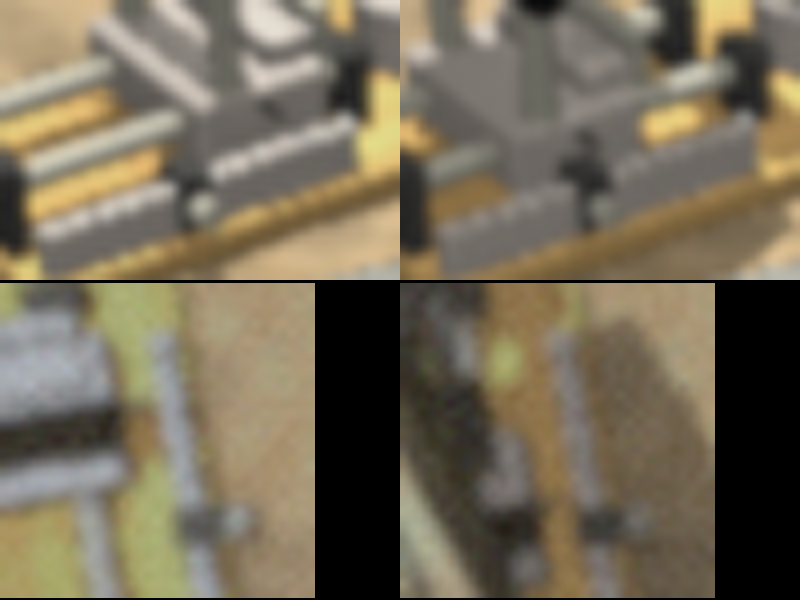

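The side panels show the pointer spot moving from (268,105) to (585,140). It now stands just behind the clip, whose dark saddle is at (588,182). In the top view the clip is at (602,522), and the dark spot at (520,520) is the end of the bar. I'll quantify this.

```bash
python3 - <<'E'
from h import *
np.set_printoptions(precision=4,suppress=True)
j=np.array([np.cos(.176),np.sin(.176),0])
sd=lambda x,y:np.array([x/8+229.5,y/8+214.5]); tp=lambda x,y:np.array([x/9+259.5,(y-283)/9+239.5])
# side rays at known heights
p0=ray("side",sd(268,105),.036);p1=ray("side",sd(185,140),.036)
print("ptr home/now",p0@j,p1@j,p0,p1)
for z in(.036,.04,.044): c=ray("side",sd(188,182),z);print("clip side",z,c@j,c)
for z in(.036,.044): c=ray("top",tp(202,522),z);print("clip top",z,c@j,c)
print("screw",ray("top",tp(237,521),.03)@j,"ptr top home",ray("top",tp(140,430),.036)@j)
print("tri clip",tri(tp(202,522),sd(188,182)),tri(tp(202,522),sd(188,182))[0]@j,"tri screw",tri(tp(237,521),sd(202,208))[0]@j)
E
```

```text
ptr home/now 0.5505888976970995 0.5169021226224955 [0.512  0.2656 0.036 ] [0.4795 0.2558 0.036 ]
clip side 0.036 0.50436070746314 [0.4713 0.2305 0.036 ]
clip side 0.04 0.501172192955756 [0.4692 0.2242 0.04  ]
clip side 0.044 0.49798367844837205 [0.4671 0.2178 0.044 ]
clip top 0.036 0.5075949724916964 [0.4733 0.2374 0.036 ]
clip top 0.044 0.5070296017471689 [0.4729 0.2367 0.044 ]
screw 0.5064675147638564 ptr top home 0.5403277078151397
tri clip (array([0.4736, 0.2377, 0.0314]), array([ 0.0048, -0.0146, -0.0135,  0.0013])) 0.5079562624868871 tri screw 0.506596299059862
```

```bash
python3 - <<'E'
from h import *
np.set_printoptions(linewidth=200,precision=4,suppress=True)
T=cv2.imread("pics/top0.png");S=cv2.imread("pics/side0.png");S2=cv2.imread("pics/s2.png")
print("top0 B cols 270-283 rows 248-264");print(T[248:265,270:284,0]);print("R");print(T[248:265,270:284,2])
print("side0 gray cols 254-274, rows 222-236");print(cv2.cvtColor(S,6)[222:237,254:274])
print("s2 cols 244-264 rows 226-242");print(cv2.cvtColor(S2,6)[226:243,244:264])
u=np.array([np.cos(.176),np.sin(.176),0]);v=np.array([np.sin(.176),-np.cos(.176),0]);o=np.array([.5863,.3165,0])-.055*u
pt=lambda x,l,z:o+x*u+l*v+[0,0,z]
for x in(-.027,-.037): print(x,"top",proj("top",[pt(x,l,.036) for l in(.036,.042,.048)]),"side",proj("side",[pt(x,l,.036) for l in(.036,.042,.048)]))
E
```

```text
top0 B cols 270-283 rows 248-264
[[156 130  99  94 104 119 127 144 144 123  98  87  99 115]
 [158 140 105  93 106 115 132 156 161 130  97  83 101 109]
 [158 153 109  88 101 118 133 158 161 142 114  90 100 110]
 [159 151 115  91 105 117 126 149 164 154 111  87  95 100]
 [144 137 102  86  99 108 114 144 163 156 124  92  94 108]
 [106  91  78  71  82  90  96 124 156 161 122  81  89 101]
 [ 62  50  38  53  70  74  82 115 154 155 120  85  81 102]
 [ 47  33  43  55  59  73  79 101 150 158 137  97  80 100]
 [ 45  34  45  48  62  72  77 108 152 164 151 114  85  99]
 [ 48  44  54  62  71  76  76  99 140 164 156 117  93  96]
 [ 74  80  81  80  67  71  80  97 121 156 157 128  88  88]
 [123 134 132 111  85  80  90  99 122 156 163 125 100  90]
 [160 169 161 134  95  83 103 108 127 156 166 134  95  82]
 [168 169 156 127 101  90 107 114 129 158 161 137 102  88]
 [148 136 117 104  97  98 110 120 130 147 161 153 112  87]
 [125  98  84  84  99 107 114 117 125 146 160 162 122  92]
 [130 105  73  93  97 112 114 114 118 127 146 142 121  94]]
R
[[150 135 128 147 159 165 161 150 145 135 138 131 146 159]
 [
[... 3255 characters left out ...]
05 111 111 117 123 120 118 102  64  46  49  59  81 104 107 105 106 104 106 106]
 [122 128 129 126 125 125 122 106  71  62  83  94  97 104 106 106 106 105 106 108]
 [131 131 135 126 115 115 113 100  77  80 110 120 114 108 106 105 106 110 113 115]
 [127 119 121 116 109 108 107  99  80  82 110 120 112 106 108 114 117 120 122 121]
 [116 110 110 109 107 108 106  99  79  69  92 109 108 108 115 123 126 124 117 113]]
-0.027 top [[272.1595 252.7395]
 [274.1927 252.4014]
 [276.2256 252.0635]] side [[262.7964 227.4368]
 [263.9792 228.378 ]
 [265.1681 229.3243]]
-0.037 top [[272.6826 256.1132]
 [274.7176 255.7746]
 [276.7523 255.436 ]] side [[259.5153 228.5402]
 [260.693  229.4872]
 [261.8769 230.4392]]
```

```bash
python3 - <<'E'
from h import *
np.set_printoptions(precision=1,suppress=True)
u=np.array([np.cos(.176),np.sin(.176),0]);v=np.array([np.sin(.176),-np.cos(.176),0]);o=np.array([.5863,.3165,0])-.055*u
pt=lambda x,l,z:o+x*u+l*v+[0,0,z]
for x in(-.0766,-.0706,-.0646,-.0602):
    print(x,"top z.032 l=.05,.056,.062",proj("top",[pt(x,l,.032) for l in(.05,.056,.062)]).tolist());print("   side",proj("side",[pt(x,l,z) for l,z in((.05,.032),(.056,.032),(.062,.032),(.062,.02))]).tolist())
T=cv2.imread("pics/top0.png");print(T[260:274,277:292].mean(2).astype(int))
S=cv2.cvtColor(cv2.imread("pics/side0.png"),6);print(S[232:246,246:262])
E
```

```text
-0.0766 top z.032 l=.05,.056,.062 [[279.65140903756543, 268.80780690654126], [281.68639008463055, 268.46794522158865], [283.721007487177, 268.12814426881783]]
   side [[249.1214166448037, 236.58211044042278], [250.29134935943833, 237.56673448204106], [251.4675546251831, 238.55663754915204], [251.7160977123804, 242.55270742391076]]
-0.0706 top z.032 l=.05,.056,.062 [[279.33357983419967, 266.775456677737], [281.3674952151443, 266.4359592157508], [283.4010473373849, 266.09652238824776]]
   side [[251.1447852821752, 235.89333607806543], [252.31797717197895, 236.87432051716732], [253.4974475476825, 237.86055481950334], [253.73750850207458, 241.85207575135973]]
-0.0646 top z.032 l=.05,.056,.062 [[279.0160922217419, 264.74529074273886], [281.04894305131137, 264.40615691732995], [283.0814310073778, 264.0670836289154]]
   side [[253.16078307920273, 235.2070708214459], [254.33720260540574, 236.1844356356506], [255.51990636208848, 237.1670213643492], [255.7515454726574, 241.1539998835186]]
-0.0602 top z.032 l=.05,.056,.062 [[278.78348475384564, 263.25788859216806], [280.8155556198774, 262.91902
[... 1350 characters left out ...]
 103 139 175 183 195 187 156]
 [190 185 171 132  81  69  77  80  81  98 147 182 168 159 149 122]
 [178 162 150 129 110  93  70  62  61  74 114 144 128 115 109 103]
 [166 167 173 177 172 145  83  50  60  77  91 106 104 101 102 101]
 [190 187 181 178 163 135  80  72 112 136 126 108 102 101 101 101]
 [193 169 145 137 123 104  80 102 154 173 148 116 103 103 110 120]
 [150 129 112 108 104  95  80 100 144 156 131 111 112 126 143 161]
 [112 106 103 104 102  96  78  77 106 120 112 117 140 158 164 162]
 [103 104 102 103 102  96  81  67  85 106 115 132 147 146 139 127]
 [103 103 103 104 106 107 101  92 100 110 112 120 123 113 104  99]
 [104 112 126 128 124 125 129 110 105 105 102 101 101  94  91  95]]
```

Put together: in the jig frame the pointer is now at x ≈ −60 mm, from the side-view spot at z=36 mm, while the clip is at ≈ −71 mm, with both cameras agreeing. The brown patch I first took for the pointer is the bar's shadow. So pull about 10.5 mm more.

>>> {"fn": "drive_tool", "kwargs": {"increments": [[0,-0.01,0,0,0,0],[0,-0.02,0,0,0,0],[0,-0.03,0,0,0,0],[0,-0.035,0,0,0,0],[0,-0.035,0,0,0,0]]}}

```text
time: 22.32
ee_pos: [0.4521, 0.2912, 0.0606]
eef_rot: [0.64, 0.768, 0.001, 0.001]
ft_force: [9.4, 0.3, -7.4]
width: 0.0147
grip_force: 45.0
```

```bash
python3 - <<'E'
from h import *
np.set_printoptions(precision=4,suppress=True,linewidth=200)
u=np.array([np.cos(.176),np.sin(.176),0]);v=np.array([np.sin(.176),-np.cos(.176),0]);o=np.array([.5863,.3165,0])-.055*u
s=read_state();e=s["ee_pos"];print(e,"pulled",-(e-[.4938,.2996,.0606])@u,s["ft_force"],s["grip_force"])
S=cv2.cvtColor(camera("side"),6);print(S[228:246,242:262])
pt=lambda x,l,z:o+x*u+l*v+[0,0,z]
for x in(-.066,-.0705,-.075):print(x,proj("side",[pt(x,.037,.036),pt(x,.042,.036)]).tolist())
print(proj("side",[pt(.055,0,.06)]), S[196:216,274:292])
E
```

```text
[0.4521 0.2912 0.0606] pulled 0.04253779023939708 [ 9.3843  0.3437 -7.4184] 44.99162971973419
[[104 105 104 102 112 129 129 125 127 130 133 136 136 129 120 121 123 123 126 130]
 [104 105 104 103 115 136 138 137 136 136 133 128 125 120 116 121 133 143 154 173]
 [107 107 107 107 119 137 140 136 129 124 121 115 112 112 122 148 176 187 193 202]
 [117 115 115 117 123 129 126 118 114 111 110 108 107 111 132 172 199 205 203 199]
 [124 122 121 117 115 114 105  90  93 103 106 106 106 111 133 170 194 196 185 166]
 [117 115 114 110 108 106  95  72  72  86  98  99 102 107 118 139 158 159 146 134]
 [108 107 106 107 106 106  99  80  60  64  74  78  88  99 107 119 134 140 130 122]
 [105 105 105 106 106 105 103  88  58  51  55  59  69  83 103 123 130 136 130 118]
 [105 104 104 104 104 104 101  87  58  48  50  52  56  70 102 127 124 121 118 111]
 [105 104 103 102 104 105 105  95  81  69  52  47  45  56  89 116 114 108 108 106]
 [107 104 106 109 110 116 123 122 118 102  64  47  51  60  82 104 107 106 106 105]
 [108 111 118 127 129 127 125 125 123 106  71  61  83  94  97 105 106 106 105 105]
 [116 127 
[... 1586 characters left out ...]
 77  78  77  76  72  62]
 [173 153 154 135  89  62  65  73  75  76  77  77  77  76  76  76  72  62]
 [171 137 127 128 105  73  65  70  73  74  76  76  76  76  74  72  68  61]
 [168 132 104 105 104  85  66  66  69  71  72  75  79  78  75  70  65  59]
 [165 139 102  95  99  89  72  72  74  73  74  81  91  90  83  75  63  57]
 [179 149 105  92  98  97  92  94  94  94  92  94  99  96  89  82  73  59]
 [194 160 108  92  97 101 103 105 107 107 104 102 100  95  92  93  91  69]
 [192 174 128  98  97 101 104 106 106 106 106 103 100  96  98 109 116 101]
 [169 178 162 130 115 106 104 105 104 106 105 106 107 105 104 116 140 153]
 [137 149 165 164 151 125 119 123 121 114 110 113 120 116 105 114 150 183]]
```

The pointer spot is now at side (249.4,232.8), against (249.2,232.9) expected for a pointer in line with the clip's middle, so it's within about 1 mm. The slide is held with 45 N. Hand in.

```bash
python3 -c "
from bench import *
print(close_job())"
```

```text
the job is handed in; nothing more can be done
None
```

I handed the job in with the large collar seated and released on the post, and the gripper holding the slide with its pointer about 1 mm from the index clip's middle by my side-camera estimate; the saw beam hid the collar from the side camera, so its seating rests on height and contact force (no result came back).

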